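# Release a spot plate from the clamp jig

## Task

The white spot plate is held in the grey clamp jig. Swing the jig's hinged clamp bar up by its red handle until it stands upright or beyond and stays there, then slide the plate out from beneath it, flat along the deck and without picking it up, until it rests against the front stop on the green field. Let go of everything, and leave the bottles, dishes, beaker and tape around the jig where they are.

Things in the scene. Friction and masses are not known exactly. Their poses are not given: they have to be found in the camera images.
- jig: Fixed grey clamp jig, deck 255 (x) x 200 (y) mm, top at z = 12 mm. Origin on the worktop under its middle; -x is the way the plate slides out (roughly towards the robot), +y the hinge side. Two side rails, 8 mm high above the deck, inner faces at y = -55.5 and +55.5 mm, guide the plate along x. A rubber rest 12 mm high lies under the closed bar's free end.
- clamp_bar (a joint): Clamp bar angle: 0 closed, level across the plate; 1.57 upright on the +y side; 1.9 end of travel. Stiff hinge: it stays where left; 2 to 4 N at the handle move it. Closed, the aluminium bar (x = -10 to +22 mm of the jig, 10 mm thick, 166 mm long from the hinge) lies 13 mm above the deck over the plate's front part, and a lip at its front edge, down to 4 mm above the deck, blocks the plate.
- bar_hinge (a point): A point on the clamp bar's hinge axis: jig x = 0, y = +85 mm, z = 30 mm. The axis runs along the jig's x. The two hinge cheeks reach 40 mm above the worktop.
- bar_grip (a point): Point on the axis of the red round handle rod, 12 mm thick, parallel to the hinge axis, standing out from the bar's free end towards -x of the jig (red from x = -70 to -10 mm; this point at -40 mm); it moves with the bar. Bar closed: y = -70 mm, 48 mm above the worktop, nothing beside or above it. It swings on a circle of 156 mm radius about the hinge axis.
- plate_center (a point): Centre, half-way up, of the loose white glazed spot plate (12 round wells): 85 mm along the jig's x, 105 mm along its y, 12 mm thick, 0.15 to 0.3 kg. It lies on the deck between the rails, its rear edge 0.5 to 5 mm before the two rear stops. Against the front stop its centre is at x = -72.5 mm of the jig.
- front_stop (a point): Middle of the inner face of the front stop, a bar across the deck 8 mm high (jig x = -115 mm), at deck height, 12 mm above the worktop. The green field lies before it.
- petri: Clear petri dish 95 mm across, 16 mm high, standing to the right of the jig; origin under its centre. Bystander.
- beaker: Clear glass beaker 81 x 76 x 94 mm, to the right of the jig; origin under its centre. Bystander.
- amber_bottle: Amber reagent bottle 56 mm across, 109 mm high, to the right; origin under its centre. Bystander.
- washer: White wash bottle with a blue cap and thin spout, 72 x 112 x 219 mm, to the left of the jig; origin under its centre. Bystander.
- tape: Roll of tan adhesive tape lying flat, 72 mm across, 18 mm high, to the left of the jig; origin under its centre. Bystander.
- rear_gap (a point): Point on the deck (12 mm above the worktop) behind the plate, at jig x = +120 mm, y = 0. Two rear stops, 10 mm high, x = +88 to +98 mm, stand at the plate's rear corners (41.5 to 53.5 mm either side of the middle); the 83 mm between them and everything behind are open down to the deck, so a tool can reach the plate's rear edge there.
There are look-alikes about, which are no part of the job. Leave any turquoise look-alike of the part that bears plate_center alone.

How it is judged:
By the outcome, as a careful person would: the job done as asked, in the order asked, and still so for the second after the job is handed in, with the robot touching nothing.
It also fails if it takes over 48 s, if anything falls off the work surface, if the arm or the gripper's body presses on something with over 40 N, if the wrist force passes 120 N, or if a joint passes its speed limit or range.

## Robot

A 7-joint arm with a two-finger parallel gripper is mounted at the origin on a cart in front of the work surface, level with it; the furniture and walls round the work are solid. World frame = base frame: x ahead of the robot, y to its left, z up, the work surface at z = 0. Lengths are in m, angles in rad, forces in N, time in s.
With the tool pointing down it reaches from about 0.425 to 0.95 m from the base axis. Payload 4.7 kg.
Tool frame: the origin (TCP) lies midway between the tips of the shut fingers; the grasp point (between the pads) lies 19 mm behind it (env.grip_point_offset is the distance from the TCP to the grasp point, in m); z points along the fingers, y is the line along which they close (so a half turn about z gives the same grasp; the last joint's range is limited). The gripper opens to 85 mm and grips with 20 to 120 N. Pads are 22 mm wide; open, the fingers measure 114 mm over their backs; the gripper's body (76 mm by 85 mm) begins 54 mm behind the grasp point. The pads swing forward as they close: fully open they stand 13 mm farther back than shut.
Start: joints at [-1.348, 0.469, -0.049, 1.532, 0.024, 1.141, -0.082], TCP at [0.168, 0.654, 0.231] pointing down, gripper open.
Joint ranges: [-2.59, 2.59], [-0.33, 1.99], [-1.39, 1.29], [0.1, 2.45], [-1.04, 4.18], [0.21, 1.99], [-2.66, 2.66]. Speed limits (rad/s): [2.57, 2.57, 3.14, 3.14, 3.14, 3.14, 3.14].

## Interface

Orientations are given as [roll, pitch, yaw] about the fixed x, y, z axes, in that order (R = Rz(yaw) Ry(pitch) Rx(roll)).
In Python, from rig import env gives the robot as it stands.
- The arm moves only by the tool drive_tool, never from a script. Its argument "series" is a list of rows, each a list of 6 numbers: the shift along the world's x, y, z in m, then the turn, a rotation vector about the world's x, y, z in rad. A call has 1 to 10 rows; each row is the pose to reach, as a shift and turn from the pose commanded when the call began; what a row does not reach only later rows make up. A row lasts 1/12 s, in which the tool goes at most 41.7 mm and 7.16 degrees, less where a joint would pass 70% of its speed; a pose out of reach is approached as far as the arm can. A call with a gripper value outside its range is refused whole. "fingers" is the finger opening in m, from 0 to 0.0854, set as the call begins (left out, the last holds). The fingers move at their own pace and stop on an object; "force" is the grip in N (left out, the last holds). Time passes only in rows, so rows that repeat a pose let the fingers close. It gives the time, the measured TCP pose, the force, the opening and the grip force at its end, in the units of the state.
- env.observe(): the state, without advancing time (a new reading comes with each control period).
- env.grab_frame(name): name is "scene" or "side" or "wrist"; returns the picture (480x640x3 uint8, blue, green, red); there is no depth.
- env.camera_params(name): a dict with "vertical_fov" (degrees; the focal length in pixels is half the picture's height over the tangent of half this angle, whatever the lens; pixels are square), "cx", "cy" (the principal point, pixels), "rvec" (rotation vector, rad) and "tvec" (3), from world to camera coordinates, as OpenCV has them; the wrist camera has in their place "mount" (4x4, takes a point from camera to tool coordinates, whose origin is the TCP and whose axes are the flange's). Camera axes: x right, y down, z forward; pixel columns grow to the right and rows downward; lengths in m; the calibration is good to about 2 mm. A picture is of the moment at which its call begins: read the wrist's pose just before it. camera_params takes no time and is no camera call.
- env.job_done(): hands the job in; it is judged then, once.
The state is a dict: "t": time; "joints": joint angles; "qvel": joint speeds; "joint_efforts": joint torques, N m; "tool_pos": TCP position; "tool_rot": TCP orientation; "ft_force": force on the tool from outside, world axes, zero at the start; "ft_torque": the same for the moment, N m; "width": finger opening in m; "grasp_force": force on a finger pad.
Only numpy, scipy, OpenCV 4.12 (cv2) and the standard library are available. Lean on these libraries where they do the work, as an engineer would, in place of code of your own. Each camera call takes 0.05 s, during which the arm holds its last target. There are 200 camera calls.

## Working session

There is one attempt and no reset: what is moved stays moved. The work goes in short steps, Python scripts to look and compute and a tool call to move; the robot and the scene stay as the last step left them, time stands still between calls to the robot, and variables do not carry over. Pictures are saved under pics/ and viewed, at most 10 in all, crops included, and the job is handed in when it is done.

Besides the shell and the picture viewer there is one more tool, called after "Emit:" as name(argument=value, ...) on one line, values as JSON. drive_tool: Moves the arm, as the interface text tells. Its arguments: {"type":"object","properties":{"series":{"type":"array"},"fingers":{"type":"number"},"force":{"type":"number"}},"required":["series"]}

```bash
mkdir -p pics; ls; python3 - <<'E'
from rig import env
import cv2
for n in("scene","side"):
    cv2.imwrite(f"pics/{n}0.png",env.grab_frame(n)); print(n,env.camera_params(n))
s=env.observe();print(s['t'],s['tool_pos'],s['tool_rot'],env.grip_point_offset)
E
```

```text
pics
scene {'vertical_fov': 52.79412258538689, 'cx': 313.96496004490075, 'cy': 239.15761773845782, 'rvec': array([ 2.10811996, -1.24704468,  0.47869553]), 'tvec': array([-0.30565238,  0.38152083,  1.13425966])}
side {'vertical_fov': 45.15699081034999, 'cx': 319.0579824094415, 'cy': 244.36788677982244, 'rvec': array([ 0.26949901, -2.58399551,  1.57015734]), 'tvec': array([0.52100294, 0.11566515, 1.69554122])}
0.1 [0.16805892 0.65321559 0.23034356] [-3.13982700e+00  3.91409290e-05  2.88972836e+00] 0.0187
```

View pics/scene0.png

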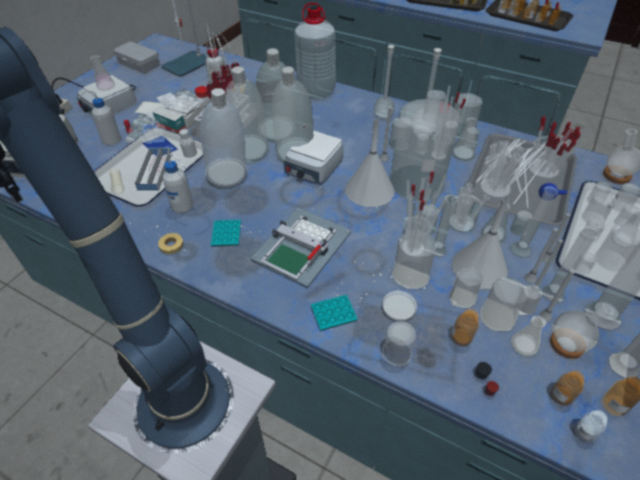

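View pics/side0.png

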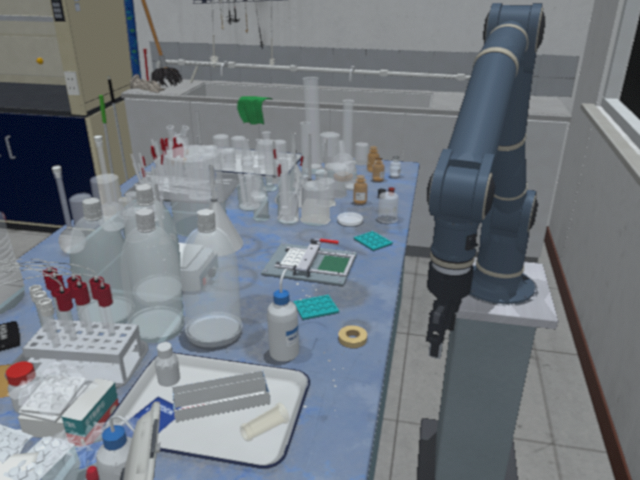

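The scene view shows the jig at about (302,248), with the green field at (287,259) and the red handle at (314,253). The white plate under the bar at (305,228) is the one meant. The turquoise plates at (227,233) and (333,312) are look-alikes, so I'll leave them alone. Next is an enlarged crop to confirm.

```bash
python3 - <<'E'
import cv2,numpy as np
a=cv2.imread("pics/scene0.png")[200:292,242:362]
b=cv2.imread("pics/side0.png")[230:300,250:370]
a=cv2.resize(a,None,fx=6,fy=6,interpolation=cv2.INTER_CUBIC)
cv2.imwrite("pics/c1.png",a)
cv2.imwrite("pics/c2.png",cv2.resize(b,None,fx=6,fy=6,interpolation=cv2.INTER_CUBIC))
E
```

```text
(no output)
```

View pics/c1.png

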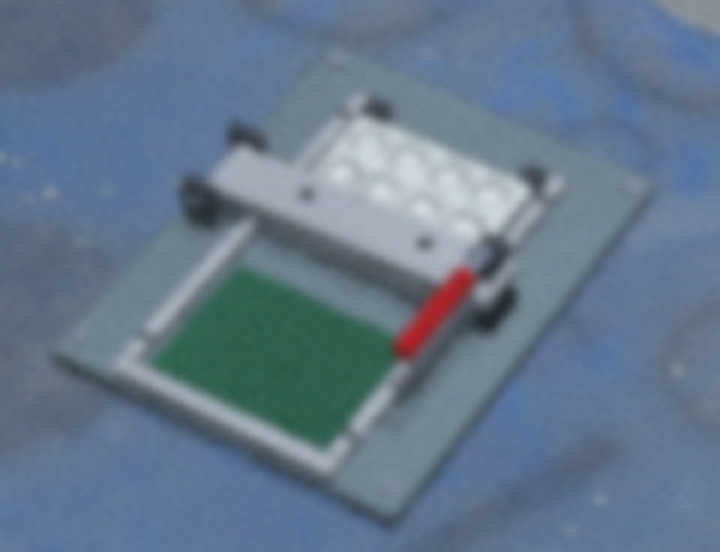

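View pics/c2.png

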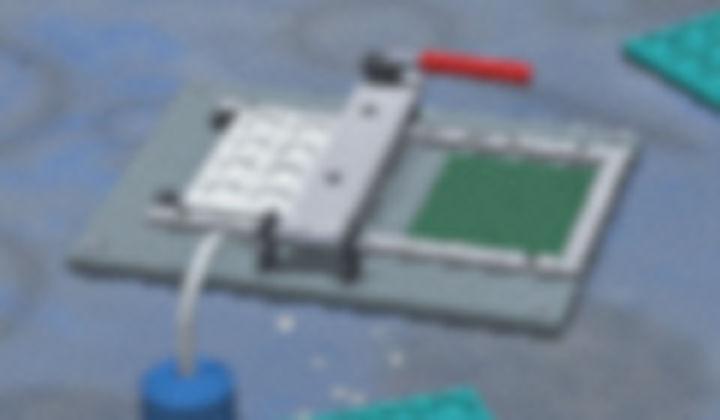

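The crops confirm that the white plate is under the bar. In crop pixels the deck corners (scene) are (55,352), (392,522), (652,185) and (342,45), and the red rod runs (402,350) to (465,275). I'll fit the jig pose from both views.

```bash
cat > h.py <<'E'
import numpy as np,cv2
from rig import env
from scipy.optimize import least_squares
def proj(n,P):
    c=env.camera_params(n);f=240/np.tan(np.radians(c['vertical_fov']/2))
    K=np.array([[f,0,c['cx']],[0,f,c['cy']],[0,0,1.]])
    return cv2.projectPoints(np.float64(P),c['rvec'],c['tvec'],K,None)[0][:,0]
def ray(n,uv,z):
    c=env.camera_params(n);f=240/np.tan(np.radians(c['vertical_fov']/2))
    R=cv2.Rodrigues(c['rvec'])[0];o=-R.T@c['tvec']
    d=R.T@np.array([(uv[0]-c['cx'])/f,(uv[1]-c['cy'])/f,1]);return o+d*(z-o[2])/d[2]
def J(p,P):
    P=np.float64(P).reshape(-1,3);c,s=np.cos(p[2]),np.sin(p[2])
    return P@np.array([[c,s,0],[-s,c,0],[0,0,1]])+[p[0],p[1],0]
E
python3 - <<'E'
from h import *
L=np.array([[-127.5,100,12],[-127.5,-100,12],[127.5,-100,12],[127.5,100,12],[-70,-70,48],[-10,-70,48]])/1e3
S=np.array([[55,352],[392,522],[652,185],[342,45],[402,350],[465,275]])/6+[241.6,199.6]
D=np.array([[560,330],[637,130],[200,85],[68,262],[530,72],[422,62]])/6+[249.6,229.6]
r=lambda p:np.r_[(proj("scene",J(p,L))-S).ravel(),(proj("side",J(p,L))-D).ravel()]
o=least_squares(r,[.65,0,0],loss='soft_l1');p=o.x
print(p,np.degrees(p[2]));print(np.round(o.fun.reshape(-1,2),1) if len(o.fun)==24 else 0)
for n,q in dict(grip=[-.04,-.07,.048],hinge=[0,.085,.03],plate=[.045,0,.018],gap=[.12,0,.012],stop=[-.115,0,.012]).items(): print(n,J(p,[q]).round(4))
print("washer",ray("side",(284,352),0),ray("scene",(180,206),0),"tape",ray("scene",(171,243),0.009))
E
```

```text
[ 0.55887651  0.00232262 -0.05320392] -3.0483603138471955
[[-1.2 -0.7]
 [-0.1 -0.5]
 [ 1.1 -0.5]
 [-1.3 -0.4]
 [ 0.   2.1]
 [ 0.7  1.1]
 [ 0.6 -1.6]
 [ 1.6  0.4]
 [-1.4 -1.6]
 [-0.3 -1.7]
 [-0.   2. ]
 [-0.5  1.4]]
grip [[ 0.5152 -0.0655  0.048 ]]
hinge [[0.5634 0.0872 0.03  ]]
plate [[ 6.038e-01 -1.000e-04  1.800e-02]]
gap [[ 0.6787 -0.0041  0.012 ]]
stop [[0.444  0.0084 0.012 ]]
washer [0.52768798 0.43913225 0.        ] [0.52134265 0.44384375 0.        ] tape [0.37321729 0.35336809 0.009     ]
```

The fit is consistent to about 2 px (about 4 mm), and the washer and tape are well clear. Next I move over the jig to refine with the wrist camera.

Emit:
drive_tool(series=[[0.03,-0.02,0.03,0,0,0.03],[0.06,-0.05,0.05,0,0,0.06],[0.09,-0.08,0.07,0,0,0.1],[0.12,-0.11,0.09,0,0,0.13],[0.15,-0.14,0.1,0,0,0.16],[0.18,-0.17,0.1,0,0,0.2],[0.2,-0.205,0.1,0,0,0.2],[0.22,-0.24,0.1,0,0,0.2],[0.24,-0.275,0.1,0,0,0.2],[0.26,-0.31,0.1,0,0,0.2]])

```text
t: 0.93
tool_pos: [0.4207, 0.3558, 0.331]
tool_rot: [-3.141, -0.0, 3.09]
ft_force: [0.9, 0.0, 0.6]
width: 0.0856
grasp_force: 0.0
```

Emit:
drive_tool(series=[[0.01,-0.04,0,0,0,0],[0.02,-0.08,0,0,0,0],[0.03,-0.12,0,0,0,0],[0.04,-0.16,0,0,0,0],[0.05,-0.2,0,0,0,0],[0.06,-0.24,0,0,0,0],[0.065,-0.28,0,0,0,0],[0.07,-0.32,0,0,0,0],[0.07,-0.35,0,0,0,0],[0.07,-0.35,0,0,0,0]])

```text
t: 1.77
tool_pos: [0.4895, -0.0, 0.3314]
tool_rot: [-3.139, 0.0, 3.078]
ft_force: [-0.6, 0.2, 0.3]
width: 0.0854
grasp_force: 0.0
```

```bash
python3 - <<'E'
from h import *
s=env.observe();print({k:np.round(s[k],4) for k in('t','tool_pos','tool_rot','ft_force','width')})
np.save('w1.npy',np.r_[s['tool_pos'],s['tool_rot']])
cv2.imwrite("pics/w1.png",env.grab_frame("wrist")); print(env.camera_params("wrist"))
E
```

```text
{'t': np.float64(1.7667), 'tool_pos': array([ 0.4895, -0.    ,  0.3314]), 'tool_rot': array([-3.1389,  0.    ,  3.0777]), 'ft_force': array([-0.5937,  0.2435,  0.3262]), 'width': np.float64(0.0854)}
{'vertical_fov': 69.95865175783476, 'cx': 316.1346187678088, 'cy': 238.7275226007367, 'mount': array([[-2.31373248e-04, -9.50716124e-01, -3.10062573e-01,
         8.00954794e-02],
       [ 9.99999971e-01, -2.01524534e-04, -1.28298676e-04,
         3.10271256e-04],
       [ 5.94904042e-05, -3.10062593e-01,  9.50716143e-01,
        -1.42219334e-01],
       [ 0.00000000e+00,  0.00000000e+00,  0.00000000e+00,
         1.00000000e+00]])}
```

View pics/w1.png

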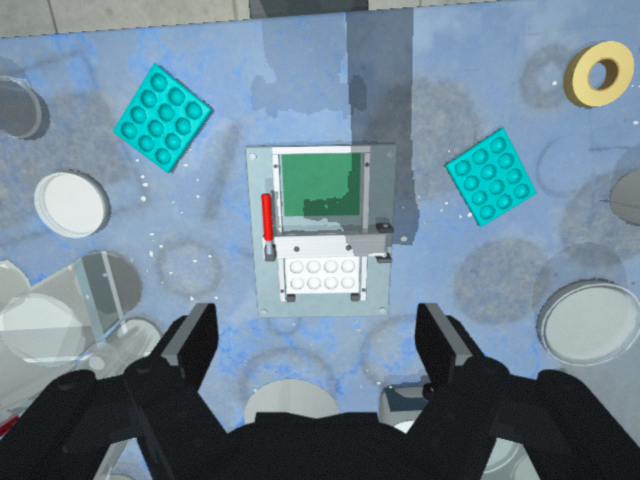

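The wrist view shows the jig clearly. The deck corners are (247,146), (396,143), (391,316) and (257,317), and the red rod runs (266,194) to (268,243). Refining the fit with these.

```bash
cat >> h.py <<'E'
from scipy.spatial.transform import Rotation as Ro
def wproj(w,P):
    c=env.camera_params("wrist");f=240/np.tan(np.radians(c['vertical_fov']/2))
    T=np.eye(4);T[:3,:3]=Ro.from_euler('xyz',w[3:]).as_matrix();T[:3,3]=w[:3]
    M=np.linalg.inv(T@c['mount']);X=np.c_[P,np.ones(len(P))]@M.T
    return X[:,:2]/X[:,2:3]*f+[c['cx'],c['cy']]
E
python3 - <<'E'
from h import *
w=np.load('w1.npy')
L=np.array([[-127.5,-100,12],[-127.5,100,12],[127.5,100,12],[127.5,-100,12],[-70,-70,48],[-10,-70,48]])/1e3
U=np.array([[247,146],[396,143],[391,316],[257,317],[266,194],[268.5,243]])
o=least_squares(lambda p:(wproj(w,J(p,L))-U).ravel(),[.559,.002,-.053]);p=o.x
print(p);print(o.fun.reshape(-1,2).round(1))
for n,q in dict(grip=[-.04,-.07,.048],hinge=[0,.085,.03],gap=[.12,0,.012],end=[-.019,0,.012]).items(): print(n,J(p,[q]).round(4))
E
```

```text
[ 0.55938038  0.00388557 -0.04369077]
[[-2.8  0.4]
 [ 2.1  0.1]
 [-1.8  0.3]
 [ 1.4  1.4]
 [ 0.2  0.9]
 [ 0.7 -2.7]]
grip [[ 0.5164 -0.0643  0.048 ]]
hinge [[0.5631 0.0888 0.03  ]]
gap [[ 0.6793 -0.0014  0.012 ]]
end [[0.5404 0.0047 0.012 ]]
```

Emit:
drive_tool(series=[[0.005,-0.015,-0.03,0,0,0],[0.01,-0.03,-0.065,0,0,0],[0.018,-0.045,-0.1,0,0,0],[0.0265,-0.065,-0.13,0,0,0],[0.0265,-0.065,-0.165,0,0,0],[0.0265,-0.065,-0.2,0,0,0],[0.0265,-0.065,-0.225,0,0,0],[0.0265,-0.065,-0.24,0,0,0],[0.0265,-0.065,-0.24,0,0,0]], fingers=0.05)

```text
t: 2.57
tool_pos: [0.5137, -0.0553, 0.0876]
tool_rot: [3.141, -0.008, 3.092]
ft_force: [-0.1, -0.6, -0.0]
width: 0.0502
grasp_force: 0.0
```

```bash
python3 - <<'E'
from h import *
s=env.observe();print({k:np.round(s[k],4) for k in('t','tool_pos','tool_rot','ft_force','width')})
w=np.r_[s['tool_pos'],s['tool_rot']]
im=env.grab_frame("wrist")
h=cv2.cvtColor(im,cv2.COLOR_BGR2HSV)
m=((h[...,0]<6)|(h[...,0]>174))&(h[...,1]>170)&(h[...,2]>90)
n,l,st,_=cv2.connectedComponentsWithStats(m.astype(np.uint8));i=1+st[1:,4].argmax();print(st[i])
print(wproj(w,J([.5593,.0037,-.046],np.array([[-70,-70,48],[-10,-70,48]])/1e3)))
cv2.imwrite("pics/w2.png",im)
E
```

```text
{'t': np.float64(2.5667), 'tool_pos': array([ 0.5137, -0.0553,  0.0876]), 'tool_rot': array([ 3.1414, -0.0082,  3.0917]), 'ft_force': array([-0.1341, -0.6404, -0.0224]), 'width': np.float64(0.0502)}
[ 289  226   21  103 1998]
[[299.21925222 228.22249758]
 [301.1024177  323.56894673]]
```

View pics/w2.png

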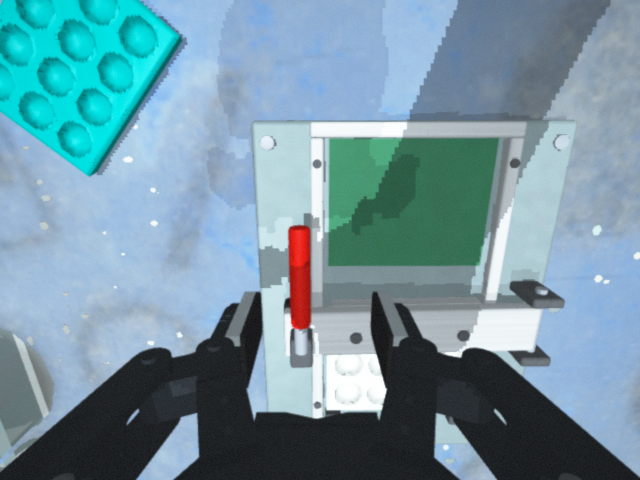

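The prediction matches the image: the rod is at columns 289-310, rows 226-329. Descending to the handle.

Emit:
drive_tool(series=[[0,0,0,0,0,0],[0,0,0,0,0,0],[0,0,-0.02,0,0,0],[0,0,-0.04,0,0,0],[0,0,-0.055,0,0,0],[0,0,-0.062,0,0,0],[0,0,-0.062,0,0,0],[0,0,-0.062,0,0,0]])

```text
t: 3.28
tool_pos: [0.5173, -0.0571, 0.0302]
tool_rot: [3.141, 0.002, 3.09]
ft_force: [-0.6, -0.1, 0.1]
width: 0.0503
grasp_force: 0.0
```

Emit:
drive_tool(series=[[0,-0.008,0,0,0,0],[0,-0.008,0,0,0,0],[0,-0.008,0,0,0,0]])

```text
t: 3.53
tool_pos: [0.5171, -0.066, 0.0303]
tool_rot: [-3.141, 0.002, 3.088]
ft_force: [-0.4, 0.9, -1.1]
width: 0.05
grasp_force: 0.0
```

Emit:
drive_tool(series=[[0,0,0,0,0,0],[0,0,0,0,0,0],[0,0,0,0,0,0],[0,0,0,0,0,0],[0,0,0,0,0,0],[0,0,0,0,0,0]], fingers=0.0, force=40)

```text
t: 4.03
tool_pos: [0.5166, -0.0649, 0.0294]
tool_rot: [3.141, 0.0, 3.09]
ft_force: [0.4, 0.3, 0.3]
width: 0.0104
grasp_force: 38.9
```

Emit:
drive_tool(series=[[0,0.002,0.0116,0,0,0],[0,0.0045,0.023,0,0,0],[0,0.008,0.034,0,0,0],[0.0005,0.012,0.045,0,0,0],[0.001,0.0175,0.0555,0,0,0],[0.001,0.0235,0.0655,0,0,0],[0.0015,0.03,0.0755,0,0,0],[0.0015,0.037,0.0845,0,0,0],[0.002,0.045,0.093,0,0,0],[0.0025,0.054,0.101,0,0,0]])

```text
t: 4.87
tool_pos: [0.5191, -0.0091, 0.131]
tool_rot: [3.14, 0.001, 3.091]
ft_force: [5.3, 2.1, -10.2]
width: 0.0106
grasp_force: 39.3
```

Emit:
drive_tool(series=[[0.0005,0.009,0.0073,0,0,0],[0.001,0.019,0.014,0,0,0],[0.0015,0.029,0.0195,0,0,0],[0.002,0.0395,0.0245,0,0,0],[0.0025,0.0505,0.0288,0,0,0],[0.003,0.0615,0.032,0,0,0],[0.0035,0.073,0.0348,0,0,0],[0.004,0.0845,0.0364,0,0,0],[0.0045,0.096,0.0371,0,0,0],[0.005,0.108,0.0371,0,0,0]])

```text
t: 5.7
tool_pos: [0.5242, 0.097, 0.1684]
tool_rot: [-3.141, 0.001, 3.089]
ft_force: [0.1, -4.3, 8.9]
width: 0.0104
grasp_force: 42.1
```

Emit:
drive_tool(series=[[0.0005,0.0115,-0.001,0,0,0],[0.001,0.023,-0.0028,0,0,0],[0.0015,0.032,-0.005,0,0,0],[0.002,0.04,-0.007,0,0,0],[0.002,0.0455,-0.009,0,0,0],[0.002,0.0455,-0.009,0,0,0],[0.002,0.0455,-0.009,0,0,0]])

```text
t: 6.28
tool_pos: [0.5263, 0.1443, 0.1581]
tool_rot: [3.139, 0.001, 3.091]
ft_force: [3.8, 2.1, -0.1]
width: 0.0104
grasp_force: 41.1
```

Emit:
drive_tool(series=[[0,0,0,0,0,0],[0,0,0,0,0,0],[0,0,0,0,0,0],[0,0,0,0,0,0],[0,0,0.02,0,0,0],[0,0,0.045,0,0,0],[0,0,0.075,0,0,0],[0,0,0.105,0,0,0],[0,0,0.105,0,0,0]], fingers=0.04)

```text
t: 7.03
tool_pos: [0.529, 0.1429, 0.2694]
tool_rot: [3.137, 0.01, 3.089]
ft_force: [1.9, -0.8, 0.2]
width: 0.0403
grasp_force: 0.0
```

```bash
python3 - <<'E'
from h import *
s=env.observe();print({k:np.round(s[k],4) for k in('t','tool_pos','tool_rot','ft_force','width')})
a=env.grab_frame("scene")[170:292,222:382]
b=env.grab_frame("side")[190:312,230:390]
cv2.imwrite("pics/r1.png",np.vstack([cv2.resize(x,(390,297),interpolation=2) for x in(a,b)]))
E
```

```text
{'t': np.float64(7.0333), 'tool_pos': array([0.529 , 0.1429, 0.2694]), 'tool_rot': array([3.1366, 0.0095, 3.0891]), 'ft_force': array([ 1.8514, -0.7888,  0.2103]), 'width': np.float64(0.0403)}
```

View pics/r1.png

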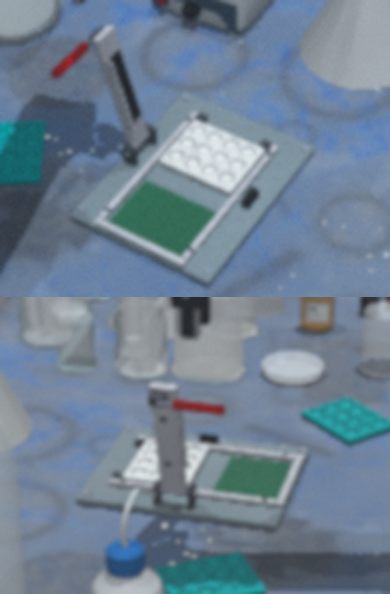

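The bar stands past upright with the gripper clear of it. Moving behind the plate with the fingers shut.

Emit:
drive_tool(series=[[0,0,0.02,0,0,0],[0.025,-0.02,0.03,0,0,0],[0.05,-0.045,0.03,0,0,0],[0.075,-0.07,0.03,0,0,0],[0.1,-0.095,0.03,0,0,0],[0.125,-0.12,0.03,0,0,0],[0.152,-0.145,0.03,0,0,0],[0.152,-0.145,0.01,0,0,0],[0.152,-0.145,0,0,0,0],[0.152,-0.145,0,0,0,0]], fingers=0.0)

```text
t: 7.97
tool_pos: [0.6752, -0.0019, 0.2583]
tool_rot: [-3.142, -0.01, 3.09]
ft_force: [0.1, 0.7, -0.1]
width: 0.0
grasp_force: 0.0
```

Emit:
drive_tool(series=[[0,0,-0.03,0,0,0],[0,0,-0.06,0,0,0],[0,0,-0.09,0,0,0],[0,0,-0.12,0,0,0],[0,0,-0.15,0,0,0],[0,0,-0.18,0,0,0],[0,0,-0.2,0,0,0],[0,0,-0.2,0,0,0],[0,0,-0.2,0,0,0]])

```text
t: 8.72
tool_pos: [0.6768, -0.0009, 0.0627]
tool_rot: [3.141, -0.003, 3.092]
ft_force: [-0.0, -0.6, 1.3]
width: 0.0005
grasp_force: 0.0
```

Emit:
drive_tool(series=[[0.004,-0.001,0,0,0,0],[0.004,-0.001,-0.015,0,0,0],[0.004,-0.001,-0.03,0,0,0],[0.004,-0.001,-0.04,0,0,0],[0.004,-0.001,-0.046,0,0,0],[0.004,-0.001,-0.046,0,0,0],[0.004,-0.001,-0.046,0,0,0]])

```text
t: 9.3
tool_pos: [0.6816, -0.0037, 0.0168]
tool_rot: [-3.141, -0.001, 3.09]
ft_force: [-0.5, 0.4, 1.2]
width: 0.0
grasp_force: 0.0
```

```bash
python3 - <<'E'
from h import *
cv2.imwrite("pics/w3.png",env.grab_frame("wrist"))
s=env.observe();print(s['tool_pos'],s['ft_force'])
E
```

```text
[ 0.68212563 -0.00372118  0.01743215] [ 0.88242403 -0.20496733  0.54043476]
```

View pics/w3.png

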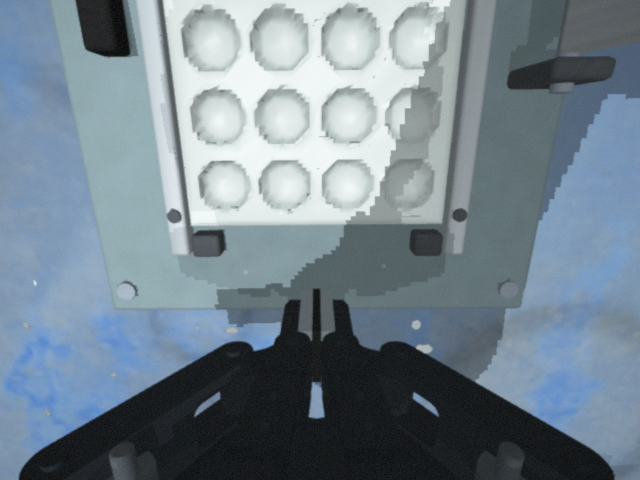

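The tip (317,290) is centred between the rear stops at (208,242) and (427,242), with the plate ahead of it. Pushing along the rails.

Emit:
drive_tool(series=[[-0.006,0.0003,0,0,0,0],[-0.012,0.0006,0,0,0,0],[-0.018,0.0008,0,0,0,0],[-0.025,0.0012,0,0,0,0],[-0.033,0.0015,0,0,0,0],[-0.042,0.002,0,0,0,0],[-0.051,0.0023,0,0,0,0],[-0.06,0.0028,0,0,0,0],[-0.069,0.0032,0,0,0,0],[-0.078,0.0036,0,0,0,0]])

```text
t: 10.18
tool_pos: [0.6036, 0.0001, 0.0178]
tool_rot: [3.141, 0.001, 3.09]
ft_force: [2.8, -0.5, 1.1]
width: 0.0002
grasp_force: 1.2
```

Emit:
drive_tool(series=[[-0.008,0.0004,0,0,0,0],[-0.016,0.0008,0,0,0,0],[-0.024,0.0011,0,0,0,0],[-0.031,0.0014,0,0,0,0],[-0.037,0.0017,0,0,0,0],[-0.042,0.0019,0,0,0,0],[-0.046,0.0021,0,0,0,0],[-0.049,0.0022,0,0,0,0],[-0.049,0.0022,0,0,0,0]])

```text
t: 10.93
tool_pos: [0.5544, 0.0023, 0.0174]
tool_rot: [3.141, -0.001, 3.09]
ft_force: [2.0, -0.3, 1.5]
width: -0.0002
grasp_force: 1.1
```

Emit:
drive_tool(series=[[-0.002,0.0001,0,0,0,0],[-0.004,0.0002,0,0,0,0],[-0.006,0.0003,0,0,0,0],[-0.006,0.0003,0,0,0,0]])

```text
t: 11.27
tool_pos: [0.5485, 0.0025, 0.0173]
tool_rot: [3.142, -0.001, 3.09]
ft_force: [1.6, -0.7, 1.8]
width: -0.0
grasp_force: 1.3
```

Emit:
drive_tool(series=[[-0.002,0.0001,0,0,0,0],[-0.004,0.0002,0,0,0,0],[-0.005,0.0002,0,0,0,0],[-0.005,0.0002,0,0,0,0]])

```text
t: 11.6
tool_pos: [0.5434, 0.0028, 0.0173]
tool_rot: [3.141, -0.001, 3.09]
ft_force: [2.9, -0.6, 1.5]
width: -0.0001
grasp_force: 1.1
```

Emit:
drive_tool(series=[[-0.001,0,0,0,0,0],[-0.002,0.0001,0,0,0,0],[-0.003,0.0001,0,0,0,0],[-0.003,0.0001,0,0,0,0]])

```text
t: 11.93
tool_pos: [0.5405, 0.0028, 0.0173]
tool_rot: [3.141, -0.001, 3.09]
ft_force: [1.8, -0.5, 1.7]
width: -0.0001
grasp_force: 1.0
```

Emit:
drive_tool(series=[[-0.001,0,0,0,0,0],[-0.002,0.0001,0,0,0,0],[-0.002,0.0001,0,0,0,0]])

```text
t: 12.18
tool_pos: [0.5386, 0.003, 0.0173]
tool_rot: [3.142, -0.0, 3.09]
ft_force: [3.3, 0.4, 0.1]
width: 0.0
grasp_force: 1.1
```

Emit:
drive_tool(series=[[-0.001,0,0,0,0,0],[-0.002,0.0001,0,0,0,0],[-0.002,0.0001,0,0,0,0]])

```text
t: 12.43
tool_pos: [0.5383, 0.0034, 0.0177]
tool_rot: [3.141, 0.003, 3.09]
ft_force: [4.8, 1.2, -0.8]
width: 0.0002
grasp_force: 2.5
```

Emit:
drive_tool(series=[[-0.001,0,0,0,0,0],[-0.003,0.0001,0,0,0,0],[-0.003,0.0001,0,0,0,0],[-0.003,0.0001,0,0,0,0]])

```text
t: 12.77
tool_pos: [0.5382, 0.0034, 0.0186]
tool_rot: [3.141, 0.009, 3.09]
ft_force: [9.6, 2.1, -0.8]
width: 0.0002
grasp_force: 4.4
```

```bash
python3 - <<'E'
from h import *
cv2.imwrite("pics/w4.png",env.grab_frame("wrist"))
s=env.observe();print(s['tool_pos'],s['ft_force'])
E
```

```text
[0.53829867 0.00341598 0.01859597] [ 8.85404071  0.45118185 -1.53325676]
```

View pics/w4.png

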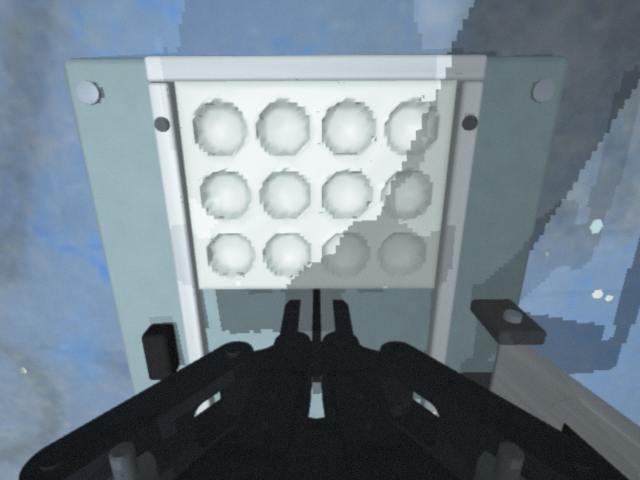

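The plate sits square against the front stop (front edge at row 82), and the contact force rose while motion stopped. Backing off and lifting away.

Emit:
drive_tool(series=[[0.008,-0.0003,0,0,0,0],[0.02,-0.001,0,0,0,0],[0.035,-0.0015,0,0,0,0],[0.045,-0.002,0.01,0,0,0],[0.05,-0.002,0.04,0,0,0],[0.05,-0.002,0.075,0,0,0],[0.05,-0.002,0.11,0,0,0],[0.05,-0.002,0.145,0,0,0],[0.05,-0.002,0.18,0,0,0],[0.05,-0.002,0.21,0,0,0]])

```text
t: 13.65
tool_pos: [0.5824, 0.0008, 0.2288]
tool_rot: [-3.141, -0.003, 3.089]
ft_force: [-0.3, 0.3, 0.7]
width: 0.0003
grasp_force: 0.0
```

Emit:
drive_tool(series=[[0,0,0.03,0,0,0],[0,0,0.06,0,0,0],[0,0,0.08,0,0,0],[0,0,0.08,0,0,0],[0,0,0.08,0,0,0],[0,0,0.08,0,0,0]])

```text
t: 14.15
tool_pos: [0.5824, 0.0011, 0.3057]
tool_rot: [-3.141, -0.004, 3.09]
ft_force: [-0.6, 0.1, -0.5]
width: -0.0004
grasp_force: 0.0
```

```bash
python3 - <<'E'
from h import *
a=env.grab_frame("scene")[170:292,222:382]
b=env.grab_frame("side")[190:312,230:390]
cv2.imwrite("pics/r2.png",np.vstack([cv2.resize(x,(390,297),interpolation=2) for x in(a,b)]))
s=env.observe();print(s['t'],s['tool_pos'],s['ft_force'],abs(s['qvel']).max())
E
```

```text
14.25 [0.58263051 0.00119224 0.30537335] [ 0.23140609 -0.52359911 -0.63324406] 0.007853299612632089
```

View pics/r2.png

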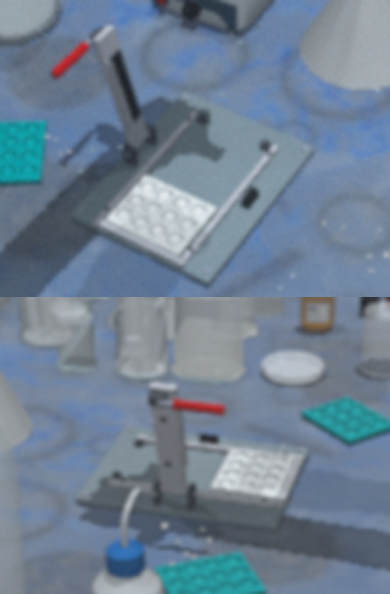

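The plate lies on the green field against the front stop, the bar is upright, and the arm is clear of everything. Handing in.

```bash
python3 -c "
from rig import env
print(env.job_done())"
```

```text
the job is handed in; nothing more can be done
None
```

I swung the clamp bar past upright and it stays there, slid the white plate flat along the deck to rest against the front stop, and handed the job in at about 14 s with the gripper clear and the bystanders untouched.

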